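# Wake the laser station: white, blue, green

### The arm

A 6-joint arm with a two-finger parallel gripper is mounted at the origin on the work surface. World frame = base frame: x ahead of the robot, y to its left, z up, the work surface at z = 0. Lengths are in mm, angles in rad, forces in N, time in s.
With the tool pointing down it reaches from about 300 to 825 mm from the base axis. Payload 5.4 kg.
Tool frame: the origin (TCP) lies at the very end of the fingers, on their centre line; the grasp point (between the pads) lies 19 mm behind it; z points along the fingers, y is the line along which they close (so a half turn about z gives the same grasp; the last joint's range is limited). The gripper opens to 92 mm and grips with 3 to 60 N. Pads are 20 mm wide; open, the fingers measure 128 mm over their backs; the gripper's body (75 mm by 189 mm) begins 69 mm behind the grasp point.
Start: joints at [-1.408, 0.158, 1.597, -0, 1.386, -0.21], TCP at [209.405, -535.496, 214.601] pointing down, gripper open.
Joint ranges: [-2.91, 2.91], [-0.94, 2.29], [0.18, 2.7], [-1.29, 4.43], [0.17, 2.64], [-3, 3]. Speed limits (rad/s): [2.57, 2.57, 3.14, 3.14, 3.14, 3.14].

### API

Orientations are given as a 3x3 rotation matrix whose columns are the frame's x, y, z axes.
In Python, from rig import ctrl gives the robot as it stands.
- The arm moves only by the shell command python3 -m jog 'ROWS' [FORCE]. ROWS is JSON, a list of rows, each a list of 3 entries, a list of its own where there are three numbers: the opening in per cent of the stroke, from 0 (shut) to 100 (fully open), then the shift along the tool's x, y, z scaled (see below), then the turn, a rotation vector about the tool's x, y, z scaled (see below). A call has 1 to 5 rows; each row shifts and turns the commanded pose from where the row before left it, along the tool's axes as they then stand; what a row does not reach is not made up. The controller multiplies each number of a shift by 300 mm and each number of a turn by 60 degrees. A row lasts 1/10 s, in which the tool goes at most 50 mm and 8.59 degrees, less where a joint would pass 70% of its speed; a pose out of reach is approached as far as the arm can. A call with a number of a shift or a turn outside -1 to 1 is refused whole. A call with a gripper value outside its range is refused whole. The fingers move at their own pace and stop on an object; FORCE is the grip in N (left out, the last holds). Time passes only in rows, so rows that do not move let the fingers close. It gives the time, the measured TCP pose, the force, the opening and the grip force at its end, in the units of the state.
- ctrl.read_state(): the state, without advancing time (a new reading comes with each control period).
- ctrl.read_camera(name): name is "scene" or "top"; returns (picture, depth): 400x640x3 uint8, red, green, blue; 400x640 float32, mm along the optical axis (not along the pixel's ray), 0 where there is no reading.
- ctrl.camera_params(name): a dict with "mtx" (3x3 intrinsics, pixels), "R" (3x3) and "t" (3): a world point X has camera coordinates R X + t. Camera axes: x right, y down, z forward; pixel columns grow to the right and rows downward; lengths in mm; the calibration is good to about 2 mm. A picture is of the moment at which its call begins. camera_params takes no time and is no camera call.
- ctrl.close_job(): hands the job in; it is judged then, once.
The state is a dict: "t": time; "qpos": joint angles; "joint_vel": joint speeds; "joint_torque": joint torques, N m; "tool_pos": TCP position; "orientation": TCP orientation; "contact_force": force on the tool from outside, world axes, zero at the start; "moment": the same for the moment, N m; "width": finger opening in mm; "finger_force": force on a finger pad.
Only numpy, scipy, OpenCV 4.12 (cv2) and the standard library are available. Lean on these libraries where they do the work, as an engineer would, in place of code of your own. Each camera call takes 0.05 s, during which the arm holds its last target. There are 200 camera calls.

### The job

Switch on the laser station by pressing the keys of the three grey boxes with your fingertips, in this order: white (lamp), then blue (clamp), then green (stage drives). Press each one straight down, gently, all the way until it stays in. Pick nothing up, leave the boxes standing where they are, and do not press the red emergency stop or disturb anything else.

Things in the scene. Friction and masses are not known exactly. Their poses are not given: they have to be found in the camera images.
- white_box: Loose grey push-button box for the lamp, 80 x 80 mm on plan, its flat top 45 mm up, 0.6 kg, standing on rubber feet; one white key in the middle of its top. Origin at the centre of the underside, z up.
- white_key (a joint): The latch under the white key, a disc 33 mm across in a steel collar 44 mm across and 3 mm high. 0 = out (the key's face 18 mm above the box top), 0.006 m = fully in (face 12 mm above it when let go). It slides straight down against about 2.5 N of friction to a stop, and stays where it is left; it counts as in beyond 0.004 m.
- white_top (a point): Centre of the white key's face: 63 mm above the table when the key is out, 57 mm when in and let go; moves with the key. The face is sprung: it gives about 1 mm before the latch moves and, once the latch is home, up to 5 mm more, its force rising 1.5 N a mm to 10 N, then it is hard.
- blue_box: Loose grey push-button box for the clamp, 80 x 80 mm on plan, its flat top 60 mm up, 0.6 kg, standing on rubber feet; one blue key in the middle of its top. Origin at the centre of the underside, z up.
- blue_key (a joint): The latch under the blue key, a disc 33 mm across in a steel collar 44 mm across and 3 mm high. 0 = out (the key's face 18 mm above the box top), 0.006 m = fully in (face 12 mm above it when let go). It slides straight down against about 2.5 N of friction to a stop, and stays where it is left; it counts as in beyond 0.004 m.
- blue_top (a point): Centre of the blue key's face: 78 mm above the table when the key is out, 72 mm when in and let go; moves with the key. The face is sprung: it gives about 1 mm before the latch moves and, once the latch is home, up to 5 mm more, its force rising 1.5 N a mm to 10 N, then it is hard.
- green_box: Loose grey push-button box for the stage drives, 80 x 80 mm on plan, its flat top 75 mm up, 0.6 kg, standing on rubber feet; one green key in the middle of its top. Origin at the centre of the underside, z up.
- green_key (a joint): The latch under the green key, a disc 33 mm across in a steel collar 44 mm across and 3 mm high. 0 = out (the key's face 18 mm above the box top), 0.006 m = fully in (face 12 mm above it when let go). It slides straight down against about 2.5 N of friction to a stop, and stays where it is left; it counts as in beyond 0.004 m.
- green_top (a point): Centre of the green key's face: 93 mm above the table when the key is out, 87 mm when in and let go; moves with the key. The face is sprung: it gives about 1 mm before the latch moves and, once the latch is home, up to 5 mm more, its force rising 1.5 N a mm to 10 N, then it is hard.
- stop_box: Loose yellow box 80 x 80 x 55 mm, 0.6 kg, with a red mushroom emergency stop 42 mm across, top 91 mm above the table. Origin at the centre of the underside. Not to be pressed or shifted.
- stop_key (a joint): The red mushroom: 0 = up, 0.006 m = pressed; springs back.
- joystick: Loose black box with aluminium top, 84 x 84 x 29 mm, with a thin black-handled joystick with yellow tip, 100 mm high in all. Origin at the centre of the underside. To be left alone.
- lens_jar: Loose grey jar with black lid, 48 mm across, 55 mm high, beyond the boxes. Origin at the centre of the underside. To be left alone.
- screwdriver: Loose red-handled screwdriver 160 mm long, under 35 mm high, lying beyond the boxes, its origin near its middle, x along it. To be left alone.
- stencil: Loose steel plate 90 x 70 x 6 mm with six holes, lying flat at the robot's right. Origin at the centre of the underside. To be left alone.
Mind the look-alikes: they are no part of the job. What is shaped like the blue_box but brown or turquoise is not meant.

How it is judged (in metres and radians):
On the way, in this order (a step that is already met when the one before it is completed fails the run):
1. the white key is in (value of joint white_key above 0.004 m), for 0.1 s.
2. the blue key is in (value of joint blue_key above 0.004 m), for 0.1 s.
3. the green key is in (value of joint green_key above 0.004 m), for 0.1 s.
At the end, for the whole second after the job is handed in: White, blue and green keys all in (more than 4 of their 6 mm), pressed in that order; every box upright and at rest, and nothing loose more than 15 mm from where it started (value of joint each of white_key, blue_key, green_key above 0.004 m and distance of each of white_box, blue_box, green_box, stop_box, joystick, lens_jar, screwdriver, stencil from where it was at the start of the episode below 0.015 m and angle between each of white_box, blue_box, green_box's own z axis and vertical below 0.1 rad and linear speed of each of white_box, blue_box, green_box below 0.02 m/s); the robot touches nothing.
It fails at once if a key goes in before its turn (blue before white, green before white and blue) ((value of joint blue_key above 0.003 m and value of joint white_key below 0.004 m) or (value of joint green_key above 0.003 m and value of joint any of white_key, blue_key below 0.004 m)).
It fails at once if a key box is pressed with more than 25 N (contact force between any of the fingers, the arm and white_box above 25 N or contact force between any of the fingers, the arm and blue_box above 25 N or contact force between any of the fingers, the arm and green_box above 25 N).
It fails at once if a key box is lifted more than 8 mm, shifted more than 15 mm or tipped (height (world z) of any of white_box, blue_box, green_box above 0.008 m or distance of any of white_box, blue_box, green_box from where it was at the start of the episode above 0.015 m or angle between any of white_box, blue_box, green_box's own z axis and vertical above 0.15 rad).
It fails at once if the red emergency stop is pressed (value of joint stop_key above 0.002 m).
It fails at once if another thing is shifted more than 15 mm, or tipped (distance of any of stop_box, joystick, lens_jar, screwdriver, stencil from where it was at the start of the episode above 0.015 m or angle between any of stop_box, joystick, lens_jar's own z axis and vertical above 0.15 rad).
It also fails if it takes over 54 s, if anything falls off the work surface, if the arm or the gripper's body presses on something with over 40 N, if the wrist force passes 120 N, or if a joint passes its speed limit or range.

## Working session

There is one attempt and no reset: what is moved stays moved. The work goes in short steps, Python scripts to look and compute and a shell command to move; the robot and the scene stay as the last step left them, time stands still between calls to the robot, and variables do not carry over. Pictures are saved under pics/ and viewed, at most 10 in all, crops included, and the job is handed in when it is done.

```bash
mkdir -p pics; cat > h.py <<'E'
from rig import ctrl
import numpy as np, cv2
def grab(n):
    p,d=ctrl.read_camera(n); np.savez(f'/tmp/{n}.npz',p=p,d=d); return p,d
def world(n,u,v,d=None,z=None):
    c=ctrl.camera_params(n);K,R,t=map(np.array,(c['mtx'],c['R'],c['t']))
    r=np.linalg.solve(K,[u,v,1.]); C=-R.T@t; w=R.T@r
    return C+w*(d if z is None else (z-C[2])/w[2])
E
python3 - <<'E'
from h import *
for n in('top','scene'):
    p,d=grab(n); cv2.imwrite(f'pics/{n}1.png',p[:,:,::-1])
s=ctrl.read_state(); print(s['t'],s['tool_pos'],s['orientation'],s['width'])
E
```

```text
0.1 [ 209.3197039  -534.93756211  213.7280733 ] [[ 9.31310778e-01  3.64225437e-01 -2.57618691e-04]
 [ 3.64225340e-01 -9.31309344e-01  1.67544601e-03]
 [ 3.70317362e-04 -1.65419219e-03 -9.99998563e-01]] 91.83662239447109
```

View pics/top1.png

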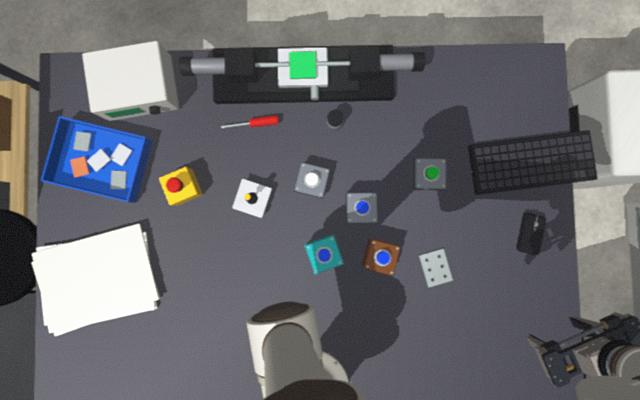

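View pics/scene1.png

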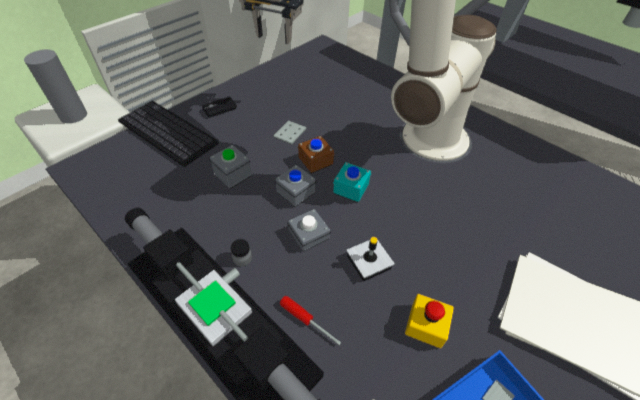

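The top picture shows the white key at (312,179), the blue key on the grey box at (362,207) and the green key at (431,173). Three things could be mistaken for targets: the turquoise box with a blue key at (324,255), the brown box with a blue key at (382,257), and the green slide on the stage at (303,65). The red stop is at (174,185) and the joystick at (252,198). I'll check the choice in a close crop.

```bash
python3 - <<'E'
from h import *
f=np.load('/tmp/top.npz');p,d=f['p'],f['d']
cv2.imwrite('pics/crop1.png',cv2.resize(p[150:280,280:460,::-1],None,fx=4,fy=4,interpolation=cv2.INTER_CUBIC))
hsv=cv2.cvtColor(p,cv2.COLOR_RGB2HSV)
for n,(u,v),z,lo,hi in(('white',(312,179),63,(0,0,215),(180,60,255)),('blue',(362,207),78,(105,140,60),(130,255,255)),('green',(431,173),93,(45,140,50),(75,255,255)),):
    m=cv2.inRange(hsv,lo,hi); q=np.zeros_like(m);q[v-14:v+15,u-14:u+15]=m[v-14:v+15,u-14:u+15]
    M=cv2.moments(q,True);c=M['m10']/M['m00'],M['m01']/M['m00']
    x=np.median(d[q>0])
    print(n,np.round(c,1),M['m00'],'atz',np.round(world('top',*c,z=z),1),'depth',np.round(world('top',*c,d=x),1))
for n,u,v in(('stop',174,185),('joy',249,198),('turq',324,255),('brown',382,257),('jar',335,118)):print(n,np.round(world('top',u,v,d=d[v,u])))
E
```

```text
white [311.2 178.9] 136.0 atz [565.9 -17.5  63. ] depth [566.  -17.5  61.3]
blue [362.2 207. ] 119.0 atz [ 489.  -147.4   78. ] depth [ 489.1 -147.5   76.9]
green [431.9 172.4] 123.0 atz [ 573.1 -325.4   93. ] depth [ 573.2 -325.8   91.7]
stop [555. 333.  86.]
joy [518. 140.  96.]
turq [368. -46.  73.]
brown [ 360. -195.   76.]
jar [729. -84.  52.]
```

View pics/crop1.png

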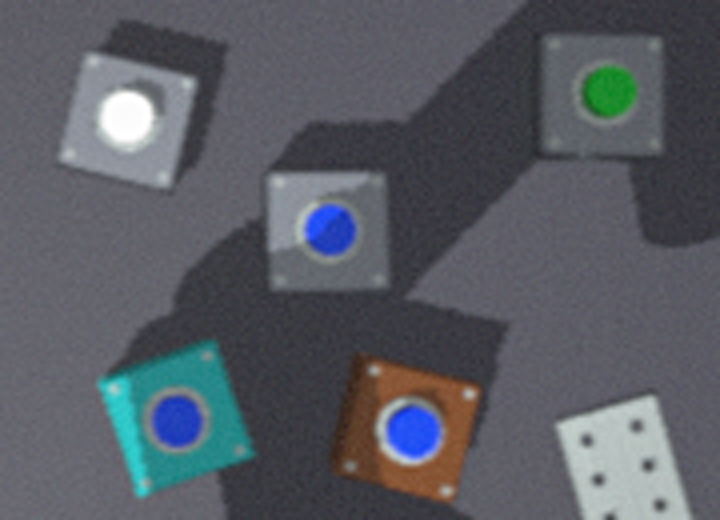

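The crop settles it. The white key is at about (127,115), the grey-boxed blue key at (330,230) and the green key at (610,90). The turquoise (177,420) and brown (412,430) boxes are decoys. The depth heights of 61, 77 and 92 mm match the expected 63, 78 and 93. Next I close the fingers and travel to a point above the white key.

```bash
python3 -m jog '[[0,[0.115,-0.078,0.01],[0,0,0]],[0,[0.115,-0.078,0.01],[0,0,0]],[0,[0.115,-0.078,0.01],[0,0,0]],[0,[0.115,-0.078,0.01],[0,0,0]],[0,[0.115,-0.078,0.01],[0,0,0]]]' 10
python3 -m jog '[[0,[0.115,-0.078,0.02],[0,0,0]],[0,[0.115,-0.078,0.02],[0,0,0]],[0,[0.115,-0.078,0.02],[0,0,0]],[0,[0.115,-0.078,0.02],[0,0,0]],[0,[0.115,-0.078,0.02],[0,0,0]]]'
python3 -m jog '[[0,[0.115,-0.078,0.02],[0,0,0]],[0,[0.115,-0.078,0.02],[0,0,0]],[0,[0.115,-0.078,0.02],[0,0,0]],[0,[0.1,-0.07,0.02],[0,0,0]],[0,[0,0,0],[0,0,0]]]'
cat > to.py <<'E'
import sys;from h import *
s=ctrl.read_state();R=np.array(s['orientation']);g=np.array(eval(sys.argv[1]))
print(s['t'],np.round(s['tool_pos'],1),'F',np.round(s['contact_force'],1),'w',s['width'],'shift',np.round(R.T@(g-s['tool_pos'])/300,4))
print(np.round(R,3).tolist())
E
python3 to.py '[566,-17.5,80]'
```

```text
t: 0.6
tool_pos: [327.9, -362.0, 199.1]
orientation: [[0.931, 0.364, -0.0], [0.364, -0.931, 0.001], [0.0, -0.001, -1.0]]
contact_force: [0.6, 0.2, -1.2]
width: 54.2
finger_force: 0.0
t: 1.1
tool_pos: [446.0, -190.2, 169.1]
orientation: [[0.931, 0.364, -0.0], [0.364, -0.931, 0.0], [-0.0, -0.0, -1.0]]
contact_force: [0.4, 0.1, 0.6]
width: 13.9
finger_force: 0.0
t: 1.6
tool_pos: [537.1, -54.7, 144.2]
orientation: [[0.93, 0.369, -0.002], [0.369, -0.93, 0.002], [-0.001, -0.002, -1.0]]
contact_force: [-0.3, -0.4, -1.2]
width: 0.3
finger_force: 0.0
1.6 [537.1 -54.7 144.2] F [-0.3 -0.4 -1.2] w 0.3234134015395162 shift [ 0.1354 -0.0793  0.214 ]
[[0.93, 0.369, -0.002], [0.369, -0.93, 0.002], [-0.001, -0.002, -1.0]]
```

```bash
python3 -m jog '[[0,[0.068,-0.04,0.05],[0,0,0]],[0,[0.068,-0.04,0.05],[0,0,0]],[0,[0,0,0.05],[0,0,0]],[0,[0,0,0.04],[0,0,0]],[0,[0,0,0],[0,0,0]]]'
python3 to.py '[566,-17.5,63]'
python3 - <<'E'
from h import *
p,d=grab('scene'); cv2.imwrite('pics/scene2.png',cv2.resize(p[170:270,250:390,::-1],None,fx=5,fy=5,interpolation=cv2.INTER_CUBIC))
E
```

```text
t: 2.1
tool_pos: [563.5, -21.7, 86.2]
orientation: [[0.932, 0.363, -0.005], [0.363, -0.932, 0.001], [-0.004, -0.002, -1.0]]
contact_force: [-0.3, -0.1, -0.1]
width: 0.6
finger_force: 0.0
2.1 [563.5 -21.7  86.2] F [-0.3 -0.1 -0.1] w 0.6233364354679575 shift [ 0.0131 -0.01    0.0774]
[[0.932, 0.363, -0.005], [0.363, -0.932, 0.001], [-0.004, -0.002, -1.0]]
```

View pics/scene2.png

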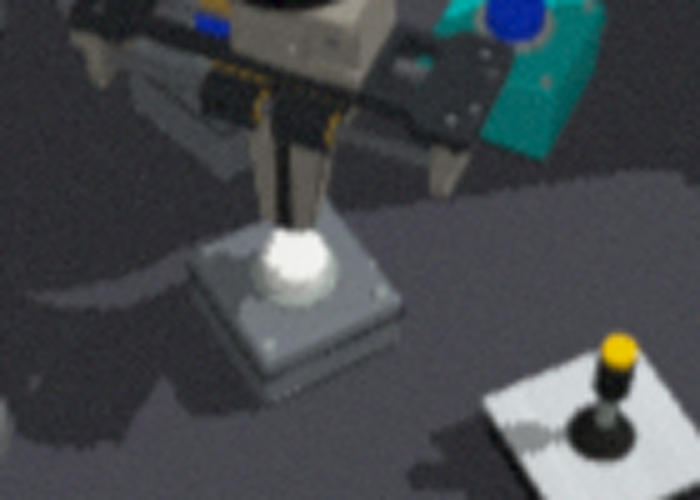

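The closed fingertips (crop 290,225) are just above the white key (295,258), centred to within about 5 mm. I apply the small correction and press gently.

```bash
python3 -m jog '[[0,[0.01,-0.01,0.03],[0,0,0]],[0,[0,0,0.03],[0,0,0]],[0,[0,0,0],[0,0,0]],[0,[0,0,0],[0,0,0]]]'
python3 to.py '[566,-17.5,54]'
```

```text
t: 2.55
tool_pos: [567.3, -17.3, 70.4]
orientation: [[0.931, 0.364, -0.001], [0.364, -0.931, 0.0], [-0.0, -0.0, -1.0]]
contact_force: [0.2, -0.3, -0.1]
width: 0.4
finger_force: 0.0
2.55 [567.3 -17.3  70.4] F [ 0.2 -0.3 -0.1] w 0.4409740217577061 shift [-0.0044 -0.0009  0.0546]
[[0.931, 0.364, -0.001], [0.364, -0.931, 0.0], [-0.0, -0.0, -1.0]]
```

```bash
python3 -m jog '[[0,[-0.004,0,0.01],[0,0,0]],[0,[0,0,0.01],[0,0,0]],[0,[0,0,0.01],[0,0,0]],[0,[0,0,0.01],[0,0,0]],[0,[0,0,0],[0,0,0]]]'
python3 -m jog '[[0,[0,0,0.005],[0,0,0]],[0,[0,0,0.005],[0,0,0]],[0,[0,0,0],[0,0,0]]]'
```

```text
t: 3.05
tool_pos: [566.5, -17.8, 58.5]
orientation: [[0.931, 0.364, 0.0], [0.364, -0.931, -0.0], [0.0, 0.0, -1.0]]
contact_force: [-0.5, -1.3, 2.1]
width: 0.3
finger_force: 0.9
t: 3.35
tool_pos: [566.6, -17.8, 55.7]
orientation: [[0.931, 0.364, 0.0], [0.364, -0.931, -0.0], [0.0, 0.0, -1.0]]
contact_force: [-1.3, -0.4, 5.0]
width: 0.3
finger_force: 1.9
```

```bash
python3 -m jog '[[0,[0,0,0.005],[0,0,0]],[0,[0,0,0.003],[0,0,0]],[0,[0,0,0],[0,0,0]]]'
```

```text
t: 3.65
tool_pos: [566.6, -17.7, 53.7]
orientation: [[0.931, 0.364, 0.0], [0.364, -0.931, -0.0], [0.0, 0.0, -1.0]]
contact_force: [-2.6, -1.0, 6.7]
width: 0.3
finger_force: 3.5
```

The force rises past the friction level, so the latch is home. I lift and go over to the blue key.

```bash
python3 -m jog '[[0,[0,0,-0.05],[0,0,0]],[0,[0,0,-0.1],[0,0,0]],[0,[0,0,-0.1],[0,0,0]],[0,[-0.1,0.077,0],[0,0,0]],[0,[-0.1,0.077,0],[0,0,0]]]'
python3 -m jog '[[0,[-0.1,0.077,0],[0,0,0]],[0,[-0.098,0.077,0],[0,0,0]],[0,[0,0,0],[0,0,0]],[0,[0,0,0],[0,0,0]]]'
python3 to.py '[489,-147.4,84]'
python3 - <<'E'
from h import *
p,d=grab('top'); cv2.imwrite('pics/top3.png',cv2.resize(p[150:250,280:460,::-1],None,fx=4,fy=4))
print(np.round([world('top',311,v,d=d[v,311])[2] for v in range(176,183)],1), np.round(world('top',311.2,178.9,z=57),1))
E
```

```text
t: 4.15
tool_pos: [528.0, -83.0, 130.1]
orientation: [[0.93, 0.366, 0.003], [0.366, -0.93, -0.001], [0.002, 0.002, -1.0]]
contact_force: [0.3, -0.0, -0.5]
width: 0.4
finger_force: 0.0
t: 4.55
tool_pos: [488.8, -147.4, 128.5]
orientation: [[0.932, 0.363, 0.001], [0.363, -0.932, 0.0], [0.001, -0.0, -1.0]]
contact_force: [-0.1, 0.1, 0.4]
width: 0.8
finger_force: 0.0
4.55 [ 488.8 -147.4  128.5] F [-0.1  0.1  0.4] w 0.786228554401346 shift [0.0005 0.0002 0.1484]
[[0.932, 0.363, 0.001], [0.363, -0.932, 0.0], [0.001, -0.0, -1.0]]
[53.6 57.5 53.8 54.  55.2 57.1 53.1] [566.6 -17.5  57. ]
```

View pics/top3.png

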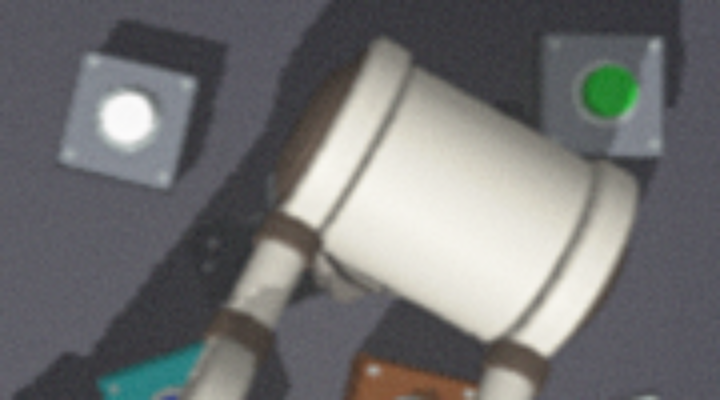

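The white key, at crop (127,115), now reads about 55 mm where it read 61 before, so it is in. Its box hasn't moved. The arm hides the blue box, so I use the position already measured and watch the force.

```bash
python3 -m jog '[[0,[0,0,0.06],[0,0,0]],[0,[0,0,0.06],[0,0,0]],[0,[0,0,0.03],[0,0,0]],[0,[0,0,0],[0,0,0]],[0,[0,0,0],[0,0,0]]]'
python3 -m jog '[[0,[0,0,0.01],[0,0,0]],[0,[0,0,0.01],[0,0,0]],[0,[0,0,0.01],[0,0,0]],[0,[0,0,0],[0,0,0]]]'
```

```text
t: 5.1
tool_pos: [489.4, -146.8, 83.7]
orientation: [[0.931, 0.365, 0.0], [0.365, -0.931, -0.0], [0.0, 0.0, -1.0]]
contact_force: [0.4, 1.1, -0.3]
width: 0.2
finger_force: 0.0
t: 5.5
tool_pos: [489.4, -147.5, 74.5]
orientation: [[0.931, 0.364, 0.001], [0.364, -0.931, -0.0], [0.001, 0.001, -1.0]]
contact_force: [0.0, -0.4, 2.1]
width: 0.5
finger_force: 1.0
```

```bash
python3 -m jog '[[0,[0,0,0.007],[0,0,0]],[0,[0,0,0.007],[0,0,0]],[0,[0,0,0.005],[0,0,0]],[0,[0,0,0],[0,0,0]]]'
```

```text
t: 5.9
tool_pos: [489.5, -147.5, 69.1]
orientation: [[0.931, 0.364, 0.001], [0.364, -0.931, -0.001], [0.001, 0.001, -1.0]]
contact_force: [1.0, 0.9, 7.8]
width: 0.7
finger_force: 3.2
```

```bash
python3 -m jog '[[0,[0,0,-0.05],[0,0,0]],[0,[0,0,-0.1],[0,0,0]],[0,[0,0,-0.1],[0,0,0]],[0,[0.007,0.109,0],[0,0,0]],[0,[0.007,0.109,0],[0,0,0]]]'
python3 -m jog '[[0,[0.007,0.109,0],[0,0,0]],[0,[0.007,0.109,0],[0,0,0]],[0,[0.007,0.109,0],[0,0,0]],[0,[0.008,0.109,0],[0,0,0]],[0,[0,0,0],[0,0,0]]]'
python3 -m jog '[[0,[0,0,0],[0,0,0]]]'
python3 to.py '[573.1,-325.4,99]'
python3 - <<'E'
from h import *
p,d=grab('scene'); cv2.imwrite('pics/scene4.png',cv2.resize(p[110:250,190:390,::-1],None,fx=4,fy=4,interpolation=cv2.INTER_CUBIC))
E
```

```text
t: 6.4
tool_pos: [517.0, -207.0, 144.2]
orientation: [[0.931, 0.365, 0.001], [0.365, -0.931, -0.001], [0.0, 0.001, -1.0]]
contact_force: [-0.1, -0.3, -0.1]
width: 0.3
finger_force: 0.0
t: 6.9
tool_pos: [572.2, -328.3, 142.0]
orientation: [[0.932, 0.362, -0.001], [0.362, -0.932, -0.0], [-0.001, -0.0, -1.0]]
contact_force: [-0.9, -0.0, -0.4]
width: 0.7
finger_force: 0.0
t: 7.0
tool_pos: [571.5, -325.0, 142.2]
orientation: [[0.932, 0.364, -0.002], [0.364, -0.932, 0.002], [-0.001, -0.002, -1.0]]
contact_force: [-0.7, 0.4, 0.5]
width: 0.3
finger_force: 0.0
7.0 [ 571.5 -325.   142.2] F [-0.7  0.4  0.5] w 0.33169718992861347 shift [0.0045 0.0035 0.1439]
[[0.932, 0.364, -0.002], [0.364, -0.932, 0.002], [-0.001, -0.002, -1.0]]
```

View pics/scene4.png

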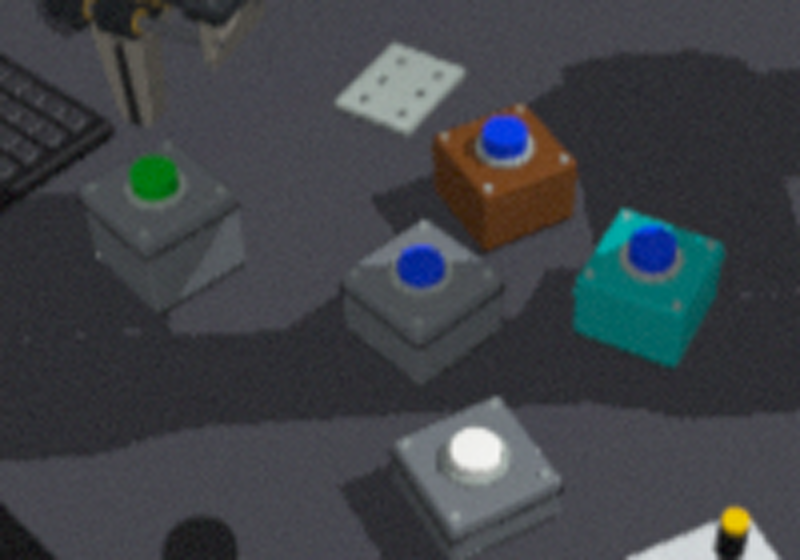

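The white key (475,450) and the blue key on the grey box (421,265) stand visibly lower than the decoys' keys, so both are in. The boxes haven't moved. The fingertips (140,122) are above the green key (154,178). I check the alignment by projection.

```bash
python3 - <<'E'
from h import *
c=ctrl.camera_params('scene');K,R,t=map(np.array,(c['mtx'],c['R'],c['t']))
for X in([571.5,-325,142],[573.1,-325.4,93]):
    q=K@(R@X+t);q=q[:2]/q[2];print(np.round((q-[190,110])*4))
E
python3 -m jog '[[0,[0,0,0.06],[0,0,0]],[0,[0.004,0.003,0.06],[0,0,0]],[0,[0,0,0.024],[0,0,0]],[0,[0,0,0],[0,0,0]],[0,[0,0,0],[0,0,0]]]'
```

```text
[145. 115.]
[155. 171.]
t: 7.55
tool_pos: [573.9, -325.4, 100.5]
orientation: [[0.931, 0.365, -0.0], [0.365, -0.931, 0.0], [0.0, -0.0, -1.0]]
contact_force: [-0.4, -0.2, -0.3]
width: 0.2
finger_force: 0.0
```

```bash
python3 -m jog '[[0,[0,0,0.01],[0,0,0]],[0,[0,0,0.01],[0,0,0]],[0,[0,0,0.01],[0,0,0]],[0,[0,0,0],[0,0,0]]]'
python3 -m jog '[[0,[0,0,0.007],[0,0,0]],[0,[0,0,0.007],[0,0,0]],[0,[0,0,0],[0,0,0]]]'
```

```text
t: 7.95
tool_pos: [574.1, -325.9, 91.4]
orientation: [[0.931, 0.364, 0.001], [0.364, -0.931, -0.0], [0.0, 0.001, -1.0]]
contact_force: [0.7, -0.2, 2.0]
width: 0.4
finger_force: 0.9
t: 8.25
tool_pos: [574.0, -325.9, 87.1]
orientation: [[0.931, 0.364, 0.001], [0.364, -0.931, -0.001], [0.0, 0.001, -1.0]]
contact_force: [1.1, -0.8, 1.3]
width: 0.7
finger_force: 1.0
```

```bash
python3 -m jog '[[0,[0,0,0.006],[0,0,0]],[0,[0,0,0.005],[0,0,0]],[0,[0,0,0],[0,0,0]]]'
```

```text
t: 8.55
tool_pos: [574.1, -325.9, 84.4]
orientation: [[0.931, 0.364, 0.001], [0.364, -0.931, -0.0], [0.0, 0.001, -1.0]]
contact_force: [-0.9, 0.3, 6.2]
width: 0.4
finger_force: 2.9
```

The force is 6.2 N at 84 mm, so the latch is home. I lift straight up, move clear to the robot's right and verify.

```bash
python3 -m jog '[[0,[0,0,-0.05],[0,0,0]],[0,[0,0,-0.12],[0,0,0]],[0,[0,0,-0.12],[0,0,0]],[0,[-0.15,0.05,-0.05],[0,0,0]],[0,[-0.15,0.05,-0.05],[0,0,0]]]'
python3 -m jog '[[0,[-0.15,0.05,0],[0,0,0]],[0,[-0.15,0.05,0],[0,0,0]],[0,[-0.15,0.05,0],[0,0,0]],[0,[0,0,0],[0,0,0]],[0,[0,0,0],[0,0,0]]]'
python3 - <<'E'
from h import *
p,d=grab('top'); cv2.imwrite('pics/top5.png',p[:,:,::-1])
for n,u,v in(('w',311,179),('b',362,207),('g',432,172)):
    print(n,np.round(world('top',u,v,d=np.median(d[v-3:v+4,u-3:u+4])),1))
E
```

```text
t: 9.05
tool_pos: [500.8, -386.3, 202.8]
orientation: [[0.93, 0.367, 0.001], [0.367, -0.93, -0.001], [0.0, 0.001, -1.0]]
contact_force: [0.1, -0.5, 0.2]
width: 0.6
finger_force: 0.0
t: 9.55
tool_pos: [390.8, -477.6, 200.9]
orientation: [[0.932, 0.362, 0.0], [0.362, -0.932, 0.001], [0.0, -0.001, -1.0]]
contact_force: [0.7, 0.0, 0.1]
width: 0.3
finger_force: 0.0
w [566.5 -16.9  55.5]
b [ 489.3 -147.8   70.8]
g [ 574.8 -327.9   86.2]
```

View pics/top5.png

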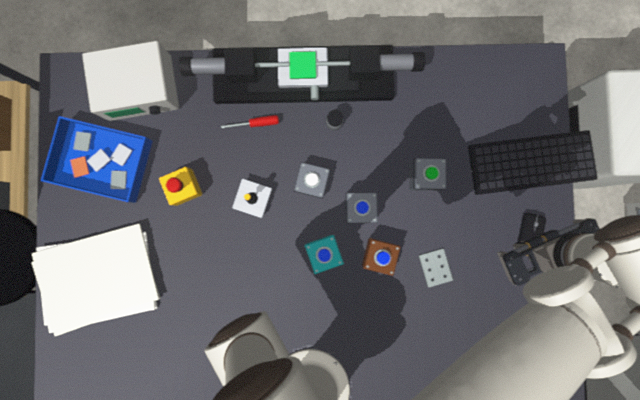

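All three keys, at (311,179), (362,207) and (432,172), read 6 mm lower than at the start. Everything stands where it was, and the arm is clear.

```bash
python3 -c "from rig import ctrl;print(ctrl.close_job())"
```

```text
the job is handed in; nothing more can be done
None
```

I pressed the white, blue and green keys in that order; each read about 6 mm lower afterwards, the boxes and everything else stayed put, and the job is handed in (no verdict was returned).

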